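# Pick the firm spring buffer and load it under the press roller

## Robot

A 7-joint arm with a two-finger parallel gripper is mounted at the origin on a cart in front of the work surface, level with it; the furniture and walls round the work are solid. World frame = base frame: x ahead of the robot, y to its left, z up, the work surface at z = 0. Lengths are in m, angles in rad, forces in N, time in s.
With the tool pointing down it reaches from about 0.425 to 0.925 m from the base axis. Payload 6.8 kg.
Tool frame: the origin (TCP) lies at the very end of the fingers, on their centre line; the grasp point (between the pads) lies 19 mm behind it (r.tcp_to_grasp is the distance from the TCP to the grasp point, in m); z points along the fingers, y is the line along which they close (so a half turn about z gives the same grasp; the last joint's range is limited). The gripper opens to 85 mm and grips with 20 to 120 N. Pads are 22 mm wide; open, the fingers measure 114 mm over their backs; the gripper's body (76 mm by 85 mm) begins 54 mm behind the grasp point. The pads swing forward as they close: fully open they stand 13 mm farther back than shut.
Start: joints at [-1.308, 0.477, 0.022, 1.555, -0.011, 1.109, -0.083], TCP at [0.245, 0.629, 0.231] pointing down, gripper open.
Joint ranges: [-2.96, 2.96], [-0.34, 2.1], [-1.41, 1.46], [0.24, 2.44], [-1.37, 4.51], [0.17, 1.92], [-2.96, 2.96]. Speed limits (rad/s): [2.39, 2.39, 3.14, 3.14, 3.14, 3.14, 3.14].

## Interface

Orientations are given as a rotation vector (axis times angle).
In Python, from bench import r gives the robot as it stands.
- The arm moves only by the tool step_arm, never from a script. Its argument "moves" is a list of rows, each a list of 7 numbers: the shift along the tool's x, y, z in mm, then the turn, a rotation vector about the tool's x, y, z in rad, then the finger opening in mm, from 0 to 85.4. A call has 1 to 8 rows; each row is the pose to reach, as a shift and turn from the pose commanded when the call began, along the tool's axes at that moment; what a row does not reach only later rows make up. A row lasts 1/10 s, in which the tool goes at most 50 mm and 8.59 degrees, less where a joint would pass 70% of its speed; a pose out of reach is approached as far as the arm can. A call with a gripper value outside its range is refused whole. The fingers move at their own pace and stop on an object; "grip_force" is the grip in N (left out, the last holds). Time passes only in rows, so rows that repeat a pose let the fingers close. It gives the time, the measured TCP pose, the force, the opening and the grip force at its end, in the units of the state.
- r.get_obs(): the state, without advancing time (a new reading comes with each control period).
- r.grab_frame(name): name is "scene" or "top" or "wrist"; returns a dict with "image" (384x512x3 uint8, red, green, blue), "depth" (384x512 float32, m along the optical axis (not along the pixel's ray), 0 where there is no reading), "mtx" (3x3 intrinsics, pixels), "k1" (the pictures are not rectified: a ray, as slopes to the right and down, at radius r is drawn at 1 + k1 r^2 times it, then the intrinsics apply), "rvec" (rotation vector, rad) and "tvec" (3), from world to camera coordinates, as OpenCV has them. Camera axes: x right, y down, z forward; pixel columns grow to the right and rows downward; lengths in m; the calibration is good to about 2 mm. A picture is of the moment at which its call begins.
- r.hand_in(): hands the job in; it is judged then, once.
The state is a dict: "clock": time; "joints": joint angles; "qvel": joint speeds; "tau": joint torques, N m; "tcp_pos": TCP position; "orientation": TCP orientation; "contact_force": force on the tool from outside, world axes, zero at the start; "moment": the same for the moment, N m; "grip_width": finger opening in m; "gripper_force": force on a finger pad.
Only numpy, scipy, OpenCV 4.12 (cv2) and the standard library are available. Lean on these libraries where they do the work, as an engineer would, in place of code of your own. Each camera call takes 0.05 s, during which the arm holds its last target. There are 200 camera calls.

## Task

Two of the three spring buffers standing in front of the roller press are worn and soft; press their caps straight down, close to as far as they go, to find the firm one, which pushes back about three times as hard. Stand the firm buffer upright in the ring on the press's sliding bed, let go of it, then slide the bed by its knob all the way home against the stop, so that the press roller bears on the buffer. Leave the two worn buffers standing where they are.

Things in the scene. Friction and masses are not known exactly. Their poses are not given: they have to be found in the camera images.
- press: Grey roller press, fixed to the table: base plate 100 x 360 x 12 mm, long along its y, origin at the centre of its underside. The bed slides on it along its +y. Near the +y end a column (139 mm high) stands at its +x side; from it the press roller reaches over the bed.
- roller: Steel press roller, 60 mm diameter, 34 mm long, turning freely on an axle along the press's x; origin at its centre, 111 mm above the table, at y = +125 mm of the press. Lowest line 81 mm above the table: over the bed's last 35 mm it squeezes a buffer on the bed (cap top at 84 mm) by 3 mm; the bed then needs up to about 8 N. It bears on the firm one with 7 N, on a worn one with 3 N.
- nest (a point): Centre of the ring on the sliding bed, on the bed's flat top (26 mm above the table), where the buffer shall stand. The ring is a low steel lip 5 mm high, 60 mm across inside, 68 mm outside. Same axes as the press; it moves with the bed.
- bed_knob (a point): Middle of the black knob of the sliding bed: upright cylinder 26 mm in diameter, from 38 to 72 mm above the table, this point at 55 mm. It is 115 mm from the nest towards the press's -y and moves with the bed.
- bed (a joint): Position of the sliding bed in m: 0 fully out, grows towards the press's +y, 0.16 home against the stop with the nest right below the roller. About 2 N of friction; it stays where it is left. It starts between 0 and 0.03.
- buffer_a_mid (a point): An aluminium spring buffer standing upright: round body 50 mm in diameter and 34 mm high, a black rubber neck, and a steel cap 40 mm in diameter and 12 mm thick on top (58 mm high over all, 0.31 kg). All three look alike; which of them is the firm one is not told by its name or place. This point is on the axis, half-way up (29 mm above the underside); z up along the axis. Grip it round the aluminium body, not the cap.
- buffer_b_mid (a point): An aluminium spring buffer standing upright: round body 50 mm in diameter and 34 mm high, a black rubber neck, and a steel cap 40 mm in diameter and 12 mm thick on top (58 mm high over all, 0.31 kg). All three look alike; which of them is the firm one is not told by its name or place. This point is on the axis, half-way up (29 mm above the underside); z up along the axis. Grip it round the aluminium body, not the cap.
- buffer_c_mid (a point): An aluminium spring buffer standing upright: round body 50 mm in diameter and 34 mm high, a black rubber neck, and a steel cap 40 mm in diameter and 12 mm thick on top (58 mm high over all, 0.31 kg). All three look alike; which of them is the firm one is not told by its name or place. This point is on the axis, half-way up (29 mm above the underside); z up along the axis. Grip it round the aluminium body, not the cap.
- buffer_a_cap (a joint): How far the cap of buffer_a is pressed in, in m: 0 released, 0.010 fully down on its stop (cap top then 48 mm above the underside). A spring pushes it back: a worn buffer needs about 1.5 N at the start and about 5 to 6 N just before the stop, the firm one 4.2 N at the start and about 14.5 N just before the stop. On the stop any buffer is rigid.
- buffer_b_cap (a joint): How far the cap of buffer_b is pressed in, in m: 0 released, 0.010 fully down on its stop (cap top then 48 mm above the underside). A spring pushes it back: a worn buffer needs about 1.5 N at the start and about 5 to 6 N just before the stop, the firm one 4.2 N at the start and about 14.5 N just before the stop. On the stop any buffer is rigid.
- buffer_c_cap (a joint): How far the cap of buffer_c is pressed in, in m: 0 released, 0.010 fully down on its stop (cap top then 48 mm above the underside). A spring pushes it back: a worn buffer needs about 1.5 N at the start and about 5 to 6 N just before the stop, the firm one 4.2 N at the start and about 14.5 N just before the stop. On the stop any buffer is rigid.

How it is judged:
On the way, in this order (a step that is already met when the one before it is completed fails the run):
1. a buffer's cap has been pressed down to within 3 mm of its stop (value of joint any of buffer_a_cap, buffer_b_cap, buffer_c_cap above 0.007 m), for 0.1 s.
2. a buffer stands upright in the ring of the bed, let go, the bed still at least 60 mm short of its stop (((horizontal distance between buffer_a_mid and nest below 0.009 m and z of buffer_a_mid in the frame of nest between 0.025 and 0.033 m and angle between buffer_a_mid's own z axis and vertical below 0.1 rad and contact force between the fingers and buffer_a below 0.1 N) or (horizontal distance between buffer_b_mid and nest below 0.009 m and z of buffer_b_mid in the frame of nest between 0.025 and 0.033 m and angle between buffer_b_mid's own z axis and vertical below 0.1 rad and contact force between the fingers and buffer_b below 0.1 N) or (horizontal distance between buffer_c_mid and nest below 0.009 m and z of buffer_c_mid in the frame of nest between 0.025 and 0.033 m and angle between buffer_c_mid's own z axis and vertical below 0.1 rad and contact force between the fingers and buffer_c below 0.1 N)) and value of joint bed below 0.1 m), for 0.2 s.
At the end, for the whole second after the job is handed in: Bed home (within 5 mm); the firm buffer at rest on it, upright (0.1 rad), within 9 mm of the ring's centre, the roller bearing on it with over 5 N (only the firm one gives that); the other two upright (0.1 rad) within 30 mm of where they began (value of joint bed above 0.155 m and ((horizontal distance between buffer_a_mid and nest below 0.009 m and z of buffer_a_mid in the frame of nest between 0.025 and 0.033 m and angle between each of buffer_a_mid, buffer_b_mid, buffer_c_mid's own z axis and vertical below 0.1 rad and distance of each of buffer_b_mid, buffer_c_mid from where it was at the start of the episode below 0.03 m and contact force between roller and buffer_a above 5 N and linear speed of buffer_a below 0.02 m/s) or (horizontal distance between buffer_b_mid and nest below 0.009 m and z of buffer_b_mid in the frame of nest between 0.025 and 0.033 m and angle between each of buffer_b_mid, buffer_a_mid, buffer_c_mid's own z axis and vertical below 0.1 rad and distance of each of buffer_a_mid, buffer_c_mid from where it was at the start of the episode below 0.03 m and contact force between roller and buffer_b above 5 N and linear speed of buffer_b below 0.02 m/s) or (horizontal distance between buffer_c_mid and nest below 0.009 m and z of buffer_c_mid in the frame of nest between 0.025 and 0.033 m and angle between each of buffer_c_mid, buffer_a_mid, buffer_b_mid's own z axis and vertical below 0.1 rad and distance of each of buffer_a_mid, buffer_b_mid from where it was at the start of the episode below 0.03 m and contact force between roller and buffer_c above 5 N and linear speed of buffer_c below 0.02 m/s))); the robot touches nothing.
It fails at once if a buffer is knocked over (angle between any of buffer_a_mid, buffer_b_mid, buffer_c_mid's own z axis and vertical above 0.6 rad).
It also fails if it takes over 72 s, if anything falls off the work surface, if the arm or the gripper's body presses on something with over 40 N, if the wrist force passes 120 N, or if a joint passes its speed limit or range.

## Working session

There is one attempt and no reset: what is moved stays moved. The work goes in short steps, Python scripts to look and compute and a tool call to move; the robot and the scene stay as the last step left them, time stands still between calls to the robot, and variables do not carry over. Pictures are saved under pics/ and viewed, at most 10 in all, crops included, and the job is handed in when it is done.

Besides the shell and the picture viewer there is one more tool, called after "Request:" by a JSON object that holds its "fn" and its "kwargs". step_arm: Moves the arm, as the interface text tells. Its arguments: {"type":"object","properties":{"moves":{"type":"array","items":{"type":"array","items":{"type":"number"}}},"grip_force":{"type":"number"}},"required":["moves"]}

```bash
ls; mkdir -p pics; python3 - <<'E'
from bench import r
import cv2,numpy as np
o=r.get_obs(); print({k:np.round(v,3) for k,v in o.items()}, r.tcp_to_grasp)
for n in("top","scene"):
    f=r.grab_frame(n); cv2.imwrite(f"pics/{n}0.png",f["image"][:,:,::-1]); np.savez(f"{n}0.npz",**f)
    R=cv2.Rodrigues(f["rvec"])[0]; print(n,-R.T@np.ravel(f["tvec"]),R[2])
E
```

```text
pics
{'clock': np.float64(0.0), 'joints': array([-1.308,  0.478,  0.022,  1.556, -0.011,  1.109, -0.083]), 'qvel': array([ 0.001,  0.001, -0.   ,  0.001,  0.   , -0.001, -0.001]), 'tau': array([-0.0000e+00, -5.9645e+01,  1.6080e+00, -2.8119e+01,  1.2000e-02,
        9.0000e-03,  0.0000e+00]), 'tcp_pos': array([0.244, 0.629, 0.23 ]), 'orientation': array([-5.790e-01, -3.088e+00,  3.000e-03]), 'contact_force': array([-0.097,  0.546, -0.782]), 'moment': array([ 0.015, -0.01 ,  0.003]), 'gripper_force': np.float64(0.0), 'grip_width': np.float64(0.085)} 0.0187
top [0.41619121 0.13499999 0.92511743] [ 0.12817213 -0.00705592 -0.99172684]
scene [ 0.09954759 -0.22377277  0.73774197] [ 0.53159908  0.41378524 -0.73904276]
```

View pics/top0.png

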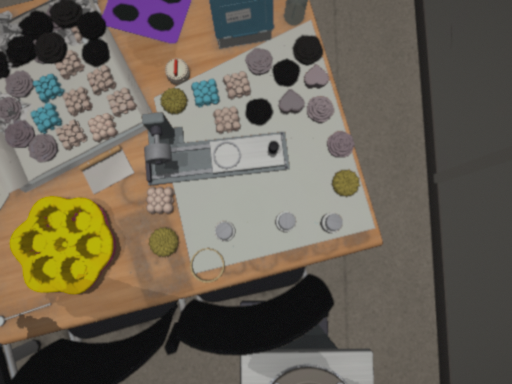

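View pics/scene0.png

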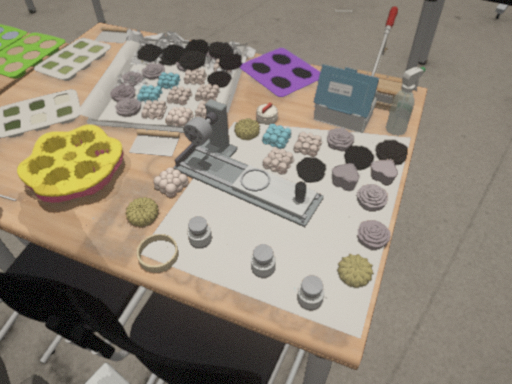

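Top view: buffers at about (225,231), (286,222) and (331,222); ring at (228,155), knob (274,148), roller (158,155). In the scene view the buffers are at (199,228), (263,257), (312,288), ring (256,180), knob (300,190). Now the positions, from depth by height.

```bash
cat > h.py <<'E'
import numpy as np, cv2
def cloud(f):
    K=np.array(f["mtx"],float);k1=float(f["k1"]);d=np.asarray(f["depth"],float)
    v,u=np.mgrid[:d.shape[0],:d.shape[1]].astype(float)
    p=cv2.undistortPoints(np.stack([u.ravel(),v.ravel()],1)[:,None],K,np.array([k1,0,0,0,0.]))[:,0]
    z=d.ravel();P=np.c_[p*z[:,None],z]
    R=cv2.Rodrigues(np.asarray(f["rvec"],float))[0]
    return ((P-np.ravel(f["tvec"]))@R).reshape(*d.shape,3)
def top(W,uv,zlo,zhi,rad):
    u,v=uv;S=W[v-rad:v+rad+1,u-rad:u+rad+1].reshape(-1,3)
    S=S[(S[:,2]>zlo)&(S[:,2]<zhi)]
    c,rr=cv2.minEnclosingCircle(S[:,:2].astype(np.float32))
    return len(S),np.round(S.mean(0),4),np.round(c,4),round(rr,4)
E
python3 - <<'E'
import numpy as np
from h import *
for n,pts in(("top",dict(A=(225,231),B=(286,222),C=(331,222),knob=(274,148),ring=(228,155),roller=(158,155))),("scene",dict(A=(199,225),B=(263,253),C=(312,285),knob=(300,188),ring=(256,180)))):
    W=cloud(np.load(n+"0.npz"))
    print(n,"table",np.median(W[195:210,230:280,2]) if n=="top" else np.median(W[240:250,220:235,2]))
    for k,uv in pts.items():
        zl,zh=dict(knob=(.066,.078),ring=(.0285,.036),roller=(.1,.16)).get(k,(.05,.066))
        print(k,*top(W,uv,zl,zh,20 if k=="ring" else 16))
E
```

```text
top table -0.00015570881832357997
A 227 [0.442  0.1961 0.0574] [0.442  0.1963] 0.0199
B 225 [0.4641 0.0481 0.0573] [0.4643 0.0481] 0.0197
C 228 [ 0.4606 -0.0637  0.0573] [ 0.4611 -0.0644] 0.0201
knob 87 [0.6418 0.0775 0.0715] [0.6424 0.0772] 0.0128
ring 183 [0.6303 0.1876 0.0305] [0.6316 0.1816] 0.0586
roller 539 [0.6118 0.3379 0.1299] [0.616 0.341] 0.0337
scene table 0.0011934246659517872
A 276 [0.4403 0.1947 0.058 ] [0.442  0.1962] 0.0206
B 323 [0.4623 0.0466 0.0579] [0.4642 0.0484] 0.0205
C 376 [ 0.4591 -0.0651  0.0577] [ 0.4609 -0.0645] 0.0208
knob 96 [0.6404 0.0766 0.0719] [0.6423 0.0778] 0.0132
ring 281 [0.633  0.1875 0.0307] [0.644  0.1796] 0.0652
```

```bash
cat >> h.py <<'E'
from scipy.spatial.transform import Rotation as Ro
def rel(r,target,ydir):
    """shift (mm) and turn (rad) in tool axes to put TCP at target, pointing down, tool y along ydir"""
    o=r.get_obs();R=Ro.from_rotvec(o["orientation"])
    y=np.array([*ydir,0.])/np.hypot(*ydir);z=np.array([0,0,-1.]);x=np.cross(y,z)
    T=Ro.from_matrix(np.c_[x,y,z])
    return np.round(R.inv().apply(np.array(target)-o["tcp_pos"])*1000,1),np.round((R.inv()*T).as_rotvec(),3)
E
python3 - <<'E'
import numpy as np
from h import *
from bench import r
W=cloud(np.load("top0.npz")); 
kn=np.array([.6424,.0775])
# base plate: top at 12 mm; rough lines
S=W.reshape(-1,3); m=(W[:,:,2]>.008)&(W[:,:,2]<.03)
n,l,st,ce=cv2.connectedComponentsWithStats(m.astype(np.uint8))
for i in range(1,n):
    if st[i][4]>150 and st[i][0]<300 and st[i][1]<220 and st[i][0]>130:
        P=W[l==i][:,:2].astype(np.float32); print(st[i],cv2.minAreaRect(P))
    
c=np.array([.631,.192])
for n in("top","scene"):
    S=cloud(np.load(n+"0.npz")).reshape(-1,3);c=np.array([.631,.192])
    for _ in range(5):
        d=np.linalg.norm(S[:,:2]-c,axis=1); Q=S[(d<.038)&(d>.026)&(S[:,2]>.029)&(S[:,2]<.035)]
        A=np.c_[2*Q[:,:2],np.ones(len(Q))]; s=np.linalg.lstsq(A,(Q[:,:2]**2).sum(1),rcond=None)[0]; c=s[:2]
    d=c-kn;print(n,len(Q),c,np.sqrt(s[2]+c@c),np.linalg.norm(d),d/np.linalg.norm(d))
print(rel(r,[.442,.196,.15],(-.1,.995)))
E
```

```text
[218  34  54  15 239] ((0.9401452541351318, 0.1453046053647995), (0.005357776302844286, 0.14169193804264069), 10.970280647277832)
[293  35  30  30 470] ((0.9151278734207153, -0.018756255507469177), (0.0767202079296112, 0.07954837381839752), 89.61045837402344)
[245  48  56  39 758] ((0.8671905994415283, 0.07405436038970947), (0.14795760810375214, 0.07219932973384857), 66.28482055664062)
[165  64  25  20 151] ((0.846189022064209, 0.31809091567993164), (0.03797829523682594, 0.058563005179166794), 16.771963119506836)
[223  71  28  29 411] ((0.8170496821403503, 0.16525018215179443), (0.06038334220647812, 0.06511800736188889), 15.739251136779785)
[191  79  29  29 432] ((0.7969232797622681, 0.24734103679656982), (0.06436916440725327, 0.06554847210645676), 12.185699462890625)
[160  88  28  27 376] ((0.7768536806106567, 0.3301777243614197), (0.06847549229860306, 0.06746959686279297), 80.18827056884766)
[245  98  29  28 388] ((0.747201144695282, 0.11103515326976776), (0.07119450718164444, 0.07127130031585693), 62.1087532043457)
[213 107  28  28 422] ((0.7233901619911194, 0.19301769137382507), (0.06157572939991951, 0.06557929515838623), 7.994493007659912)
[ 148  127  142   59 4939] ((0.6490690112113953, 0.21861642599105835), (0.1442757546901703, 0.35880032181739807), 6.255494117736816)
[146 187  28  27 464] ((0.5210471749305725, 0.3581104576587677), (0.06477724760770798, 0.06573686003684998), 89.57953643798828)
top 127 [0.6299134  0.19130511] 0.03226124891323247 0.11448807230372163 [-0.10906467  0.99403466]
scene 164 [0.62999666 0.19191964] 0.032461568024563375 0.11508994867892951 [-0.1077708   0.99417577]
(array([-340.9, -331.5,   81. ]), array([-0.002, -0.   , -0.471]))
```

Request:
{"fn": "step_arm", "kwargs": {"moves": [[-30,-29,0,0,0,-0.06,0],[-62,-60,0,0,0,-0.12,0],[-96,-93,0,0,0,-0.18,0],[-130,-126,0,0,0,-0.24,0],[-164,-159,0,0,0,-0.3,0],[-198,-192,0,0,0,-0.36,0],[-232,-225,0,0,0,-0.42,0],[-266,-258,0,0,0,-0.471,0]]}}

```text
clock: 0.9
tcp_pos: [0.3993, 0.2902, 0.2311]
orientation: [0.161, -3.137, 0.0]
contact_force: [1.1, 0.7, 0.2]
grip_width: -0.0001
gripper_force: 0.0
```

```bash
python3 - <<'E'
from h import *
from bench import r
print(r.get_obs()["joints"].round(3),r.get_obs()["tcp_pos"],rel(r,[.442,.196,.058],(-.1085,.994)))
E
```

```text
[-0.811  0.177  0.063  1.983 -0.013  0.982  0.932] [0.39934031 0.29023725 0.23114021] (array([-32.8, -98.1, 173.1]), array([-0.   , -0.   , -0.006]))
```

Request:
{"fn": "step_arm", "kwargs": {"moves": [[-11,-33,20,0,0,0,0],[-22,-66,50,0,0,0,0],[-33,-98,85,0,0,0,0],[-33,-98,125,0,0,0,0],[-33,-98,155,0,0,0,0],[-33,-98,160,0,0,0,0],[-33,-98,160,0,0,0,0],[-33,-98,160,0,0,0,0]]}}

```text
clock: 1.7
tcp_pos: [0.4425, 0.1988, 0.0725]
orientation: [-0.158, 3.136, 0.002]
contact_force: [-0.8, -0.0, 0.2]
grip_width: 0.0001
gripper_force: 0.0
```

Request:
{"fn": "step_arm", "kwargs": {"moves": [[0,-3,6,0,0,0,0],[0,-3,12,0,0,0,0],[0,-3,15,0,0,0,0],[0,-3,17,0,0,0,0],[0,-3,19,0,0,0,0],[0,-3,21,0,0,0,0],[0,-3,23,0,0,0,0],[0,-3,23,0,0,0,0]]}}

```text
clock: 2.5
tcp_pos: [0.4424, 0.1952, 0.0491]
orientation: [-0.157, 3.137, 0.001]
contact_force: [-1.6, -2.2, 13.6]
grip_width: -0.0002
gripper_force: 6.7
```

Request:
{"fn": "step_arm", "kwargs": {"moves": [[0,0,-2,0,0,0,0],[0,0,-3,0,0,0,0],[0,0,-3,0,0,0,0]]}}

```text
clock: 2.8
tcp_pos: [0.4424, 0.1952, 0.0522]
orientation: [-0.157, 3.137, 0.001]
contact_force: [-1.4, -1.8, 10.7]
grip_width: -0.0002
gripper_force: 5.1
```

A is the firm one (10.7 N at 5.8 mm, 13.6 N at 8.9 mm, clear of the stop). Lift, open, go down round its body.

Request:
{"fn": "step_arm", "kwargs": {"moves": [[0,0,-20,0,0,0,0],[0,0,-40,0,0,0,20],[0,0,-40,0,0,0,85],[0,0,-40,0,0,0,85],[0,0,-40,0,0,0,85],[0,0,-40,0,0,0,85],[0,0,-40,0,0,0,85],[0,0,-40,0,0,0,85]]}}

```text
clock: 3.6
tcp_pos: [0.4417, 0.1949, 0.0909]
orientation: [0.157, -3.137, 0.001]
contact_force: [-0.3, 0.1, -0.3]
grip_width: 0.0849
gripper_force: 0.0
```

```bash
python3 - <<'E'
from h import *
from bench import r
print(rel(r,[.442,.1962,.009],(-.1085,.994)),r.get_obs()["grip_width"])
f=r.grab_frame("top");W=cloud(f);cv2.imwrite("pics/top1.png",f["image"][:,:,::-1])
for uv in((225,231),(286,222),(331,222)):
    try: print(top(W,uv,.05,.066,16))
    except Exception as e: print("x")
E
```

```text
(array([-0.4,  1.2, 81.9]), array([-0.   , -0.001, -0.009])) 0.08493708769295798
(0, array([nan, nan, nan]), array([0., 0.]), 0.0)
(224, array([0.4641, 0.0481, 0.0573]), array([0.4644, 0.048 ]), 0.0198)
(228, array([ 0.4606, -0.0638,  0.0572]), array([ 0.4612, -0.0643]), 0.0201)h.py:13: RuntimeWarning: Mean of empty slice.
  return len(S),np.round(S.mean(0),4),np.round(c,4),round(rr,4)
  ret = um.true_divide(
```

Step down then close gently.

Request:
{"fn": "step_arm", "kwargs": {"moves": [[0,1,20,0,0,-0.009,85],[0,1,45,0,0,-0.009,85],[0,1,65,0,0,-0.009,85],[0,1,76,0,0,-0.009,85],[0,1,82,0,0,-0.009,85],[0,1,82,0,0,-0.009,85],[0,1,82,0,0,-0.009,70],[0,1,82,0,0,-0.009,60]], "grip_force": 30}}

```text
clock: 4.45
tcp_pos: [0.4424, 0.1964, 0.0101]
orientation: [-0.171, 3.136, 0.001]
contact_force: [0.4, 0.2, 0.0]
grip_width: 0.0601
gripper_force: 0.0
```

Request:
{"fn": "step_arm", "kwargs": {"moves": [[0,0,0,0,0,0,54],[0,0,0,0,0,0,45],[0,0,0,0,0,0,40],[0,0,0,0,0,0,40],[0,0,0,0,0,0,40],[0,0,0,0,0,0,40]], "grip_force": 40}}

```text
clock: 5.05
tcp_pos: [0.4423, 0.1966, 0.0102]
orientation: [-0.171, 3.136, 0.002]
contact_force: [-1.5, 0.3, 7.4]
grip_width: 0.0482
gripper_force: 40.6
```

Request:
{"fn": "step_arm", "kwargs": {"moves": [[0,0,-5,0,0,0,40],[0,0,-20,0,0,0,40],[0,0,-45,0,0,0,40],[0,0,-70,0,0,0,40],[0,0,-70,0,0,0,40],[0,0,-70,0,0,0,40]]}}

```text
clock: 5.65
tcp_pos: [0.4417, 0.1961, 0.0794]
orientation: [-0.172, 3.136, 0.001]
contact_force: [-0.9, -0.4, -3.2]
grip_width: 0.048
gripper_force: 42.6
```

```bash
python3 - <<'E'
from h import *
from bench import r
f=r.grab_frame("scene");cv2.imwrite("pics/s1.png",cv2.resize(f["image"][130:290,120:300,::-1],None,fx=3,fy=3))
print(rel(r,[.63,.1918,.08],(-.1085,.994)),r.get_obs()["grip_width"])
E
```

```text
(array([-187.3,  -24.5,   -1.4]), array([-0.   , -0.001,  0.001])) 0.048137036961774765
```

View pics/s1.png

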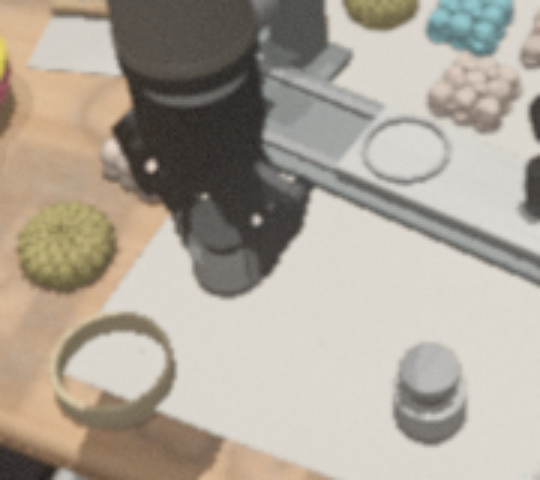

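The held buffer (crop about (225,250)) hangs upright between the fingers; the ring is empty at (405,148) of the crop. Carry it over.

Request:
{"fn": "step_arm", "kwargs": {"moves": [[-20,-3,0,0,0,0,40],[-55,-8,0,0,0,0,40],[-95,-13,0,0,0,0,40],[-135,-18,0,0,0,0,40],[-170,-22,0,0,0,0,40],[-187,-24.5,0,0,0,0,40],[-187,-24.5,0,0,0,0,40],[-187,-24.5,0,0,0,0,40]]}}

```text
clock: 6.5
tcp_pos: [0.6288, 0.1916, 0.0772]
orientation: [0.171, -3.133, 0.002]
contact_force: [-0.7, -0.1, -3.3]
grip_width: 0.0483
gripper_force: 42.6
```

```bash
python3 - <<'E'
from h import *
from bench import r
print(rel(r,[.63,.1918,.037],(-.1085,.994)),r.get_obs()["grip_width"])
E
```

```text
(array([-1.4,  0.1, 40.2]), array([-0.001, -0.004,  0.   ])) 0.04827781972361799
```

Request:
{"fn": "step_arm", "kwargs": {"moves": [[-1,0,10,0,-0.004,0,40],[-1,0,22,0,-0.004,0,40],[-1,0,32,0,-0.004,0,40],[-1,0,37,0,-0.004,0,40],[-1,0,40,0,-0.004,0,40],[-1,0,40,0,-0.004,0,40],[-1,0,41,0,-0.004,0,40],[-1,0,41,0,-0.004,0,40]]}}

```text
clock: 7.3
tcp_pos: [0.6317, 0.1923, 0.0387]
orientation: [-0.171, 3.132, 0.001]
contact_force: [0.5, -0.0, -3.2]
grip_width: 0.0485
gripper_force: 42.6
```

Request:
{"fn": "step_arm", "kwargs": {"moves": [[1,0,1,0,0,0,40],[1,0,2,0,0,0,40],[1,0,2.7,0,0,0,40],[1,0,2.7,0,0,0,40]]}}

```text
clock: 7.7
tcp_pos: [0.6305, 0.1922, 0.0364]
orientation: [-0.171, 3.133, 0.001]
contact_force: [-2.7, -1.0, 4.5]
grip_width: 0.0484
gripper_force: 43.3
```

Contact with the bed. Open gently, then rise.

Request:
{"fn": "step_arm", "kwargs": {"moves": [[0,0,0,0,0,0,52],[0,0,0,0,0,0,58],[0,0,0,0,0,0,66],[0,0,0,0,0,0,75],[0,0,0,0,0,0,75],[0,0,-10,0,0,0,75],[0,0,-30,0,0,0,75],[0,0,-60,0,0,0,75]]}}

```text
clock: 8.5
tcp_pos: [0.6291, 0.1917, 0.0953]
orientation: [-0.171, 3.136, -0.001]
contact_force: [0.7, 0.4, -0.2]
grip_width: 0.0751
gripper_force: 0.0
```

Request:
{"fn": "step_arm", "kwargs": {"moves": [[0,-20,-15,0,0,0,75],[0,-60,-15,0,0,0,75],[0,-100,-15,0,0,0,75],[0,-115,-15,0,0,0,75],[0,-115,-15,0,0,0,75]]}}

```text
clock: 9.0
tcp_pos: [0.643, 0.0721, 0.111]
orientation: [-0.161, 3.133, -0.003]
contact_force: [-0.0, 0.0, -0.4]
grip_width: 0.075
gripper_force: 0.0
```

```bash
python3 - <<'E'
from h import *
from bench import r
for n in("top","scene"):
    f=r.grab_frame(n);W=cloud(f);S=W.reshape(-1,3)
    d=np.hypot(S[:,0]-.63,S[:,1]-.192);Q=S[(d<.035)&(S[:,2]>.076)&(S[:,2]<.092)];print(n,len(Q))
    if len(Q):print(Q.mean(0),cv2.minEnclosingCircle(Q[:,:2].astype(np.float32)))
    cv2.imwrite("pics/p_%s.png"%n,f["image"][:,:,::-1])
print(rel(r,[.6424,.0775,.038],(-.1085,.994)))
E
```

```text
top 222
[0.62934128 0.19087176 0.08359003] ((0.630155622959137, 0.1915236860513687), 0.019987089559435844)
scene 219
[0.62755527 0.18923609 0.08394579] ((0.6307271122932434, 0.19125142693519592), 0.02081994153559208)
(array([ 0.5, -0.4, 72.7]), array([ 0.001,  0.004, -0.   ]))
```

View pics/p_scene.png

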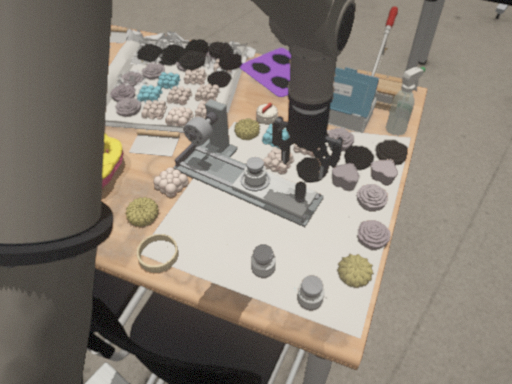

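The buffer stands in the ring at (255,172), cap top 84 mm, within 1 mm of centre; the knob is clear at (300,190). Grip the knob.

Request:
{"fn": "step_arm", "kwargs": {"moves": [[0.5,-0.5,20,0,0.004,0,75],[0.5,-0.5,45,0,0.004,0,75],[0.5,-0.5,65,0,0.004,0,70],[0.5,-0.5,69,0,0.004,0,60],[0.5,-0.5,69,0,0.004,0,50],[0.5,-0.5,69,0,0.004,0,40],[0.5,-0.5,69,0,0.004,0,35]], "grip_force": 20}}

```text
clock: 9.8
tcp_pos: [0.6434, 0.0778, 0.0429]
orientation: [-0.172, 3.135, 0.001]
contact_force: [0.5, -0.7, -0.8]
grip_width: 0.0349
gripper_force: 0.0
```

Request:
{"fn": "step_arm", "kwargs": {"moves": [[0,0,0,0,0,0,30],[0,0,0,0,0,0,27],[0,0,0,0,0,0,23],[0,0,0,0,0,0,20],[0,0,0,0,0,0,20],[0,0,0,0,0,0,20]], "grip_force": 30}}

```text
clock: 10.4
tcp_pos: [0.643, 0.0776, 0.0425]
orientation: [-0.171, 3.136, 0.001]
contact_force: [-0.3, 1.4, 6.3]
grip_width: 0.0253
gripper_force: 29.3
```

```bash
python3 - <<'E'
from h import *
from bench import r
f=r.grab_frame("top");W=cloud(f);S=W.reshape(-1,3)
d=np.hypot(S[:,0]-.63,S[:,1]-.192);Q=S[(d<.035)&(S[:,2]>.076)&(S[:,2]<.092)]
print(len(Q),cv2.minEnclosingCircle(Q[:,:2].astype(np.float32)))
# roller: highest line around it
Q=S[(np.hypot(S[:,0]-.61,S[:,1]-.34)<.06)&(S[:,2]>.13)];print(len(Q),Q.mean(0),Q[:,2].max())
# base plate centre: minAreaRect of plate slab in first picture
print(rel(r,[.6424,.0775,.04],(-.1085,.994)))
E
```

```text
225 ((0.6304429173469543, 0.1903994232416153), 0.019950566813349724)
326 [0.61276071 0.34007491 0.13741851] 0.14362953677653195
(array([ 0.6, -0.1,  2.4]), array([0.001, 0.001, 0.   ]))
```

Request:
{"fn": "step_arm", "kwargs": {"moves": [[0,4,0,0,0,0,20],[0,14,0,0,0,0,20],[0,27,0,0,0,0,20],[0,40,0,0,0,0,20],[0,53,0,0,0,0,20],[0,66,0,0,0,0,20],[0,76,0,0,0,0,20],[0,80,0,0,0,0,20]]}}

```text
clock: 11.25
tcp_pos: [0.6342, 0.1575, 0.0424]
orientation: [-0.172, 3.136, 0.0]
contact_force: [-0.2, -2.0, 6.7]
grip_width: 0.0253
gripper_force: 29.5
```

Request:
{"fn": "step_arm", "kwargs": {"moves": [[0,2,0,0,0,0,20],[0,8,0,0,0,0,20],[0,14,0,0,0,0,20],[0,20,0,0,0,0,20],[0,26,0,0,0,0,20],[0,32,0,0,0,0,20],[0,38,0,0,0,0,20],[0,44,0,0,0,0,20]]}}

```text
clock: 12.05
tcp_pos: [0.6296, 0.1994, 0.0424]
orientation: [-0.17, 3.136, -0.002]
contact_force: [-0.9, -2.8, 7.3]
grip_width: 0.0253
gripper_force: 29.6
```

Request:
{"fn": "step_arm", "kwargs": {"moves": [[0,3,0,0,0,0,20],[0,6,0,0,0,0,20],[0,9,0,0,0,0,20],[0,12,0,0,0,0,20],[0,15,0,0,0,0,20],[0,18,0,0,0,0,20],[0,20,0,0,0,0,20],[0,20,0,0,0,0,20]], "grip_force": 50}}

```text
clock: 12.85
tcp_pos: [0.6274, 0.2201, 0.0425]
orientation: [-0.171, 3.136, -0.0]
contact_force: [-1.0, -0.3, 6.4]
grip_width: 0.0247
gripper_force: 48.7
```

Request:
{"fn": "step_arm", "kwargs": {"moves": [[0,2,0,0,0,0,20],[0,4,0,0,0,0,20],[0,6,0,0,0,0,20],[0,8,0,0,0,0,20],[0,8,0,0,0,0,20]]}}

```text
clock: 13.35
tcp_pos: [0.6265, 0.2279, 0.0425]
orientation: [-0.171, 3.136, -0.0]
contact_force: [-1.6, -1.1, 7.0]
grip_width: 0.0248
gripper_force: 48.7
```

Request:
{"fn": "step_arm", "kwargs": {"moves": [[0,2,0,0,0,0,20],[0,4,0,0,0,0,20],[0,6,0,0,0,0,20],[0,6,0,0,0,0,20]]}}

```text
clock: 13.75
tcp_pos: [0.6265, 0.2281, 0.0425]
orientation: [-0.165, 3.137, -0.01]
contact_force: [-1.4, -12.1, 10.0]
grip_width: 0.025
gripper_force: 49.4
```

The stop is reached (no further motion, force up to 12 N). Relax the push, let go, withdraw.

Request:
{"fn": "step_arm", "kwargs": {"moves": [[0,-5.5,0,0,0,0,20],[0,-5.5,0,0,0,0,24],[0,-5.5,0,0,0,0,32],[0,-5.5,0,0,0,0,45],[0,-5.5,0,0,0,0,50],[0,-5.5,-15,0,0,0,50],[0,-5.5,-45,0,0,0,50],[0,-5.5,-80,0,0,0,50]]}}

```text
clock: 14.55
tcp_pos: [0.6251, 0.2287, 0.1223]
orientation: [0.172, -3.135, 0.001]
contact_force: [0.5, 0.3, -0.1]
grip_width: 0.0497
gripper_force: 0.0
```

Request:
{"fn": "step_arm", "kwargs": {"moves": [[0,-20,-20,0,0,0,50],[0,-60,-40,0,0,0,50],[0,-105,-50,0,0,0,50],[0,-150,-50,0,0,0,50],[0,-180,-50,0,0,0,50],[0,-180,-50,0,0,0,50]]}}

```text
clock: 15.15
tcp_pos: [0.6461, 0.0425, 0.1732]
orientation: [-0.158, 3.136, -0.005]
contact_force: [-0.8, -1.0, 0.7]
grip_width: 0.0501
gripper_force: 0.0
```

```bash
python3 - <<'E'
from h import *
from bench import r
for n in("top","scene"):
    f=r.grab_frame(n);W=cloud(f);S=W.reshape(-1,3)
    for nm,c,rad,lo,hi in(("knob",(.626,.228),.025,.066,.078),("buf",(.614,.343),.03,.074,.088),("B",(.464,.048),.03,.05,.066),("C",(.461,-.064),.03,.05,.066)):
        Q=S[(np.hypot(S[:,0]-c[0],S[:,1]-c[1])<rad)&(S[:,2]>lo)&(S[:,2]<hi)]
        print(n,nm,len(Q),cv2.minEnclosingCircle(Q[:,:2].astype(np.float32)) if len(Q) else "")
    cv2.imwrite("pics/e_%s.png"%n,cv2.resize(f["image"][80:280,100:360,::-1],None,fx=3,fy=3))
E
```

```text
top knob 92 ((0.6263964772224426, 0.2262275218963623), 0.01301565021276474)
top buf 16 ((0.5984317064285278, 0.3367078900337219), 0.01099436730146408)
top B 225 ((0.46414077281951904, 0.048075173050165176), 0.019795844331383705)
top C 91 ((0.45973050594329834, -0.059795036911964417), 0.0185781829059124)
scene knob 84 ((0.6257770657539368, 0.22610251605510712), 0.013122371397912502)
scene buf 78 ((0.6125273704528809, 0.33966219425201416), 0.020291343331336975)
scene B 320 ((0.46443191170692444, 0.0483209528028965), 0.020441025495529175)
scene C 373 ((0.46076953411102295, -0.06432229280471802), 0.020694753155112267)
```

View pics/e_scene.png

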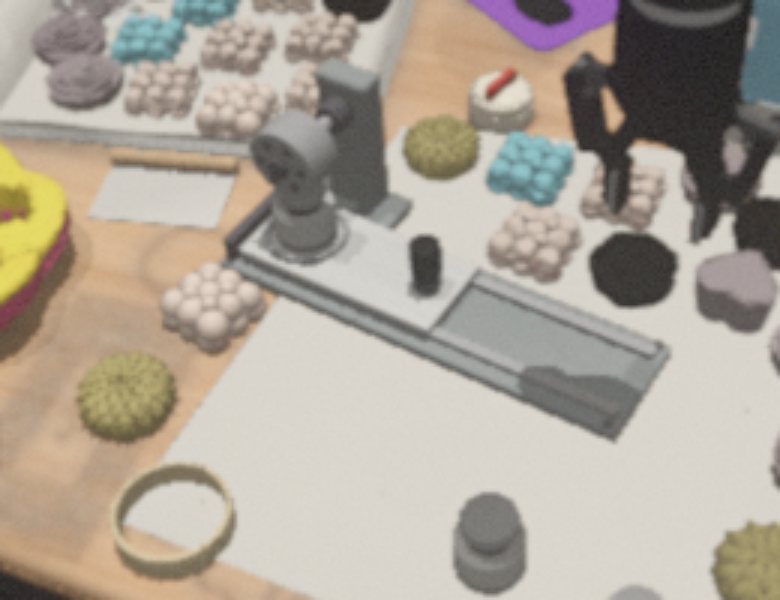

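Final view: the buffer sits in the ring right under the roller at (300,225), with the bed against its end stop. The nest works out at the roller's y to within 1 mm, and both worn buffers have not moved.

```bash
python3 -c "
from bench import r
print(r.hand_in())"
```

```text
the job is handed in; nothing more can be done
None
```

I handed the job in after about 15 s of robot time. Buffer A is the firm one (13.6 N at 8.9 mm of travel); it stands in the ring with the bed home under the roller. I pressed only A, so the worn buffers B and C were never touched. No verdict came back from the hand-in.

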